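# Clamp a tall cheese mould for filling

### The job

Get the tall narrow cheese mould ready for filling: put it in the spring clamp. Use the mould itself to push the clamp's spring gate back while you hold it above the kerb, lower it upright onto the clamp's base between kerb and gate, then let go so that the gate holds it against the kerb.

Things in the scene. Friction and masses are not known exactly. Their poses are not given: they have to be found in the camera images.
- tall_mould: the tall narrow loose cheese mould: open straight round cup of white plastic with rows of small drain holes, outside diameter 56 mm, 80 mm tall, wall 3.5 mm, about 80 g, upright on the table. Not the 42 mm tall one of the same diameter, nor the wide one (88 mm across, 62 mm tall). Origin: centre of its underside; z up its axis; yaw has no meaning.
- clamp: metal spring clamp fixed to the table. Origin: at table height, under the centre of the seated mould; x runs from kerb to gate (the way the gate is pushed open), z up. Base plate 8 mm thick, x -60 to 140, y -55 to 55 mm. Behind the gate a bracket at x 74 to 86 mm, 62 mm high, bears a spring tube. The mould is seated standing on the plate at x = 0, y = 0, against the kerb.
- kerb (a point): middle of the top inner edge of the clamp's kerb, a dark bar across y, 94 mm long, 10 mm thick, top 24 mm above the table; inner face at clamp x = -28 mm. Two side lugs of the same height run from it to x = 6 mm; their inner faces are at y = -38 and 38 mm. Axes as the clamp's.
- gate (a joint): travel in m of the spring gate along clamp +x. 0 closed: face at x = 7 mm, 35 mm from the kerb; 0.021 with the mould held against the kerb; 0.05 at its stop. The gate is an upright steel plate 56 mm wide, 10 to 62 mm above the table. Spring: 2.4 N at 0, 4.9 N at 0.021, 8.4 N at 0.05.
Not all that is in view belongs to the job. Leave any purple look-alike of the tall_mould alone.

How it is judged:
On the way:
1. the mould, still held raised above the base plate (foot more than 14 mm above the table), pushes the gate back by more than 15 mm (value of joint gate above 0.015 m and z of tall_mould in the frame of clamp above 0.014 m and horizontal distance between tall_mould and clamp below 0.05 m), for 0.1 s.
At the end, for the whole second after the job is handed in: The tall mould stands upright (within about 8 degrees) and at rest on the clamp's base plate (foot 4 to 13 mm above the table), within 10 mm of the seat along the clamp's x and 15 mm along y, and the gate is held by it between 11 and 32 mm open, that is, pressing it against the kerb (x of tall_mould in the frame of clamp between -0.01 and 0.01 m and y of tall_mould in the frame of clamp between -0.015 and 0.015 m and z of tall_mould in the frame of clamp between 0.004 and 0.013 m and angle between tall_mould's own z axis and vertical below 0.15 rad and value of joint gate between 0.011 and 0.032 m and linear speed of tall_mould below 0.02 m/s); the robot touches nothing.
It also fails if it takes over 38 s, if anything falls off the work surface, if the arm or the gripper's body presses on something with over 40 N, if the wrist force passes 120 N, or if a joint passes its speed limit or range.

### The arm

A 6-joint arm with a two-finger parallel gripper is mounted at the origin on the work surface. World frame = base frame: x ahead of the robot, y to its left, z up, the work surface at z = 0. Lengths are in m, angles in rad, forces in N, time in s.
With the tool pointing down it reaches from about 0.375 to 0.975 m from the base axis. Payload 3.8 kg.
Tool frame: the origin (TCP) lies midway between the tips of the shut fingers; the grasp point (between the pads) lies 19 mm behind it; x points along the fingers, y is the direction in which the jaws open and shut, and the axes are right-handed (so a half turn about x gives the same grasp; the last joint's range is limited). The gripper opens to 88 mm and grips with 3 to 60 N. Pads are 18 mm wide; open, the fingers measure 123 mm over their backs; the gripper's body (75 mm by 187 mm) begins 45 mm behind the grasp point.
Start: joints at [-1.366, 0.264, 1.604, -0, 1.274, -0.037], TCP at [0.162, -0.655, 0.239] pointing down, gripper open.
Joint ranges: [-2.63, 2.63], [-0.94, 2.18], [0.31, 2.57], [-1.31, 4.45], [0, 2.66], [-2.55, 2.55]. Speed limits (rad/s): [2.57, 2.57, 3.14, 3.14, 3.14, 3.14].

### API

Orientations are given as a rotation vector (axis times angle).
In Python, from cell import manip, inverse_kinematics, cams, order gives the robot as it stands. Calls block until the motion is done:
- manip.move_pose(position, orientation): joint-space move of the TCP to a pose.
- manip.move_linear(position, rate=0.15, rot=None): straight line of the TCP; rot=None keeps the orientation; rate is the mean speed in m/s.
- manip.set_joints(angles): joint-space move.
- manip.set_gripper(opening, force=None): finger opening in m; force is the grip in N (None keeps the last); returns when the fingers have stopped.
- manip.dwell(seconds).
- inverse_kinematics(position, orientation): joint angles nearest the present ones, or None.
- manip.state(): the state.
- cams.capture(name): name is "side" or "top" or "wrist"; returns a dict with "image" (480x640x3 uint8, blue, green, red), "z_map" (480x640 float32, m along the optical axis (not along the pixel's ray), 0 where there is no reading), "intrinsics" (3x3 intrinsics, pixels), "position" and "orientation" of the camera in the world; the wrist camera has in their place "T_tool_cam" (4x4, takes a point from camera to tool coordinates, whose origin is the TCP and whose axes are the tool frame's). Camera axes: x right, y down, z forward; pixel columns grow to the right and rows downward; lengths in m; the calibration is good to about 2 mm. A picture is of the moment at which its call begins: read the wrist's pose just before it.
A pose or a line that the arm cannot do raises manip.IKError and nothing moves.
- order.close_job(): hands the job in, once; it reports no verdict.
The state is a dict: "clock": time; "joint_pos": joint angles; "joint_velocities": joint speeds; "tau": joint torques, N m; "tool_pos": TCP position; "tcp_rot": TCP orientation; "contact_force": force on the tool from outside, world axes, zero at the start; "moment": the same for the moment, N m; "gripper_width": finger opening in m.
Only numpy, scipy, OpenCV 4.12 (cv2) and the standard library are available. Lean on these libraries where they do the work, as an engineer would, in place of code of your own. Each camera call takes 0.05 s, during which the arm holds its last target. There are 200 camera calls.

## Working session

There is one attempt and no reset: what is moved stays moved. The work goes in short steps, each a Python script; the robot and the scene stay as the last script left them, time stands still between calls to the robot, and variables do not carry over. Pictures are saved under pics/ and viewed, on a budget of 10 in all, crops included, one or two more only if the job needs it, and the job is handed in when it is done.

```bash
ls; mkdir -p pics; python3 - <<'E'
from cell import manip,cams
import cv2,pickle,numpy as np
s=manip.state(); print(s['clock'],s['tool_pos'],s['tcp_rot'],s['gripper_width'])
for n in ('top','side'):
    c=cams.capture(n); pickle.dump(c,open(n+'.pkl','wb')); cv2.imwrite(f'pics/{n}0.png',c['image'])
    print(n,c['intrinsics'],c['position'],c['orientation'],(c['z_map']>0).mean())
E
```

```text
pics
0.0 [ 0.16147287 -0.65469467  0.23740882] [ 2.09374022  0.25669516 -2.09414133] 0.08805965136654567
top [[524.52458008   0.         319.56567888]
 [  0.         524.52458008 230.17712048]
 [  0.           0.           1.        ]] [0.36177818 0.08289313 0.96868554] [-2.11587644  2.13920521 -0.21439888] 0.996005859375
side [[502.51499346   0.         319.76203669]
 [  0.         502.51499346 242.28822228]
 [  0.           0.           1.        ]] [0.15165033 0.6035043  0.50449939] [-0.80107945  2.4268853  -1.28885115] 0.9960188802083333
```

View pics/top0.png

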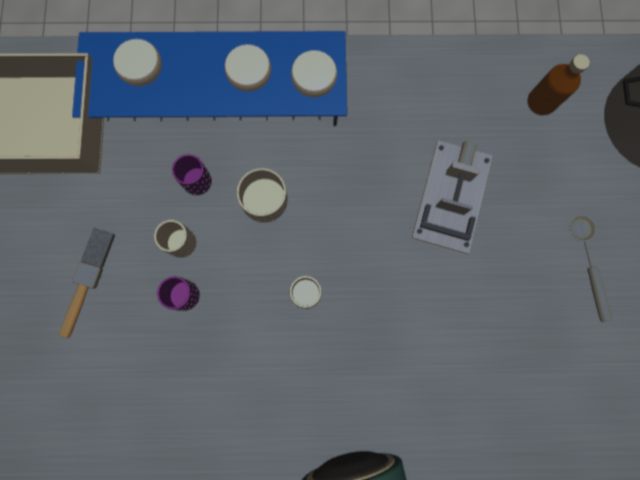

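View pics/side0.png

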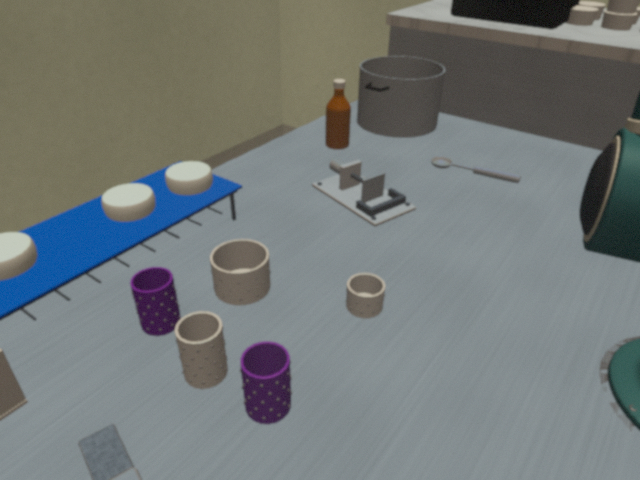

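Top view: the white cups are at (172,236), (305,292) and (262,193), and the purple ones at (189,172) and (177,293). (172,236) is the white one that is narrow and tall, seen in side at (203,350). (305,292) is the short one, (262,193) the wide one. The clamp is at (453,197), with its kerb at the bottom (447,225) and its gate and bracket above. I'll measure these and confirm with a crop.

```bash
cat > h.py <<'E'
import numpy as np,cv2,pickle
from scipy.spatial.transform import Rotation as R
from scipy.optimize import least_squares
def cloud(c,T=None):
    K=c['intrinsics'];z=c['z_map'];v,u=np.mgrid[:480,:640]
    p=np.stack([(u-K[0,2])/K[0,0]*z,(v-K[1,2])/K[1,1]*z,z],-1)
    if T is None:
        T=np.eye(4);T[:3,:3]=R.from_rotvec(c['orientation']).as_matrix();T[:3,3]=c['position']
    P=p@T[:3,:3].T+T[:3,3]; P[z==0]=np.nan; return P
def circ(xy,r=None):
    f=lambda q:np.hypot(xy[:,0]-q[0],xy[:,1]-q[1])-(r if r else q[2])
    m=np.median(xy,0); s=least_squares(f,[*m,.027],loss='soft_l1',f_scale=.001); return s.x,np.std(f(s.x))
E
python3 - <<'E'
from h import *
for n,boxes in (('top',{'A':(150,195,212,265),'short':(283,328,270,315),'wide':(230,295,160,228)}),('side',{'A':(170,232,305,392),'short':(340,390,268,320)})):
    c=pickle.load(open(n+'.pkl','rb'));P=cloud(c)
    for k,(a,b,t,d) in boxes.items():
        Q=P[t:d,a:b].reshape(-1,3);zt=np.nanpercentile(Q[:,2],[1,50,99]);q=Q[Q[:,2]>zt[2]-.006]
        print(n,k,'z',zt.round(4),'rim',circ(q[:,:2]),len(q))
    t=(140,255,410,500) if n=='top' else (155,225,308,418)
    Q=P[t[0]:t[1],t[2]:t[3]].reshape(-1,3)
    print('hist',np.histogram(Q[:,2],bins=np.arange(-.006,.08,.004)))
    for lo,hi in ((.004,.012),(.02,.028),(.055,.068)):
        q=Q[(Q[:,2]>lo)&(Q[:,2]<hi)]; 
        if len(q)>5: print(lo,len(q),cv2.minAreaRect((q[:,:2]*1000).astype(np.float32)),q.mean(0).round(4))
a=cv2.imread('pics/top0.png');b=cv2.imread('pics/side0.png')
x=cv2.resize(a[150:320,140:340],(400,340),interpolation=2);y=cv2.resize(a[130:260,400:505],(275,340),interpolation=2)
w=cv2.resize(b[220:430,120:400],(400,300),interpolation=2);v=cv2.resize(b[150:230,300:420],(275,183),interpolation=2)
o=np.zeros((600,675,3),np.uint8)
o[:340,:400]=x;o[:340,400:]=y;o[300:,:400]=w;o[340:523,400:]=v
cv2.imwrite('pics/crop.png',o)
E
```

```text
top A z [-0.0035  0.0029  0.0819] rim (array([0.52483871, 0.32794215, 0.02600222]), np.float64(0.0011589723162145002)) 225
top short z [-0.0033  0.0019  0.044 ] rim (array([0.42933377, 0.09764446, 0.02597058]), np.float64(0.001040381956183123)) 188
top wide z [-0.0033  0.0028  0.0638] rim (array([0.60550974, 0.17458006, 0.04190729]), np.float64(0.001121564960042029)) 330
hist (array([ 336, 3161, 1125, 3067,  831,   87,  115,  379,  115,   40,   45,
        136,  169,  186,  151,   45,  151,  157,    2,    0,    0]), array([-0.006, -0.002,  0.002,  0.006,  0.01 ,  0.014,  0.018,  0.022,
        0.026,  0.03 ,  0.034,  0.038,  0.042,  0.046,  0.05 ,  0.054,
        0.058,  0.062,  0.066,  0.07 ,  0.074,  0.078]))
0.004 4174 ((610.2755126953125, -187.82235717773438), (170.89645385742188, 227.76089477539062), 87.43763732910156) [ 0.6064 -0.1798  0.0083]
0.02 538 ((589.9201049804688, -178.4198455810547), (94.57308959960938, 119.125), 70.30763244628906) [ 0.5559 -0.1666  0.0242]
0.055 340 ((615.4437255859375, -184.49948120117188), (55.30224609375, 78.95179748535156), 72.65628814697266) [ 0
[... 333 characters left out ...]
6,   66,   79,   96,
        123,  118,  123,  107,   76,  108,   62,    0,    0,    0]), array([-0.006, -0.002,  0.002,  0.006,  0.01 ,  0.014,  0.018,  0.022,
        0.026,  0.03 ,  0.034,  0.038,  0.042,  0.046,  0.05 ,  0.054,
        0.058,  0.062,  0.066,  0.07 ,  0.074,  0.078]))
0.004 1583 ((610.6634521484375, -179.97006225585938), (111.68059539794922, 203.6553192138672), 73.07486724853516) [ 0.6008 -0.1596  0.0081]
0.02 443 ((593.0311279296875, -174.67544555664062), (95.16835021972656, 123.6363754272461), 73.12510681152344) [ 0.568  -0.1636  0.0235]
0.055 224 ((615.279296875, -180.26234436035156), (54.764339447021484, 82.39900207519531), 75.10501098632812) [ 0.6149 -0.1792  0.0601]
```

View pics/crop.png

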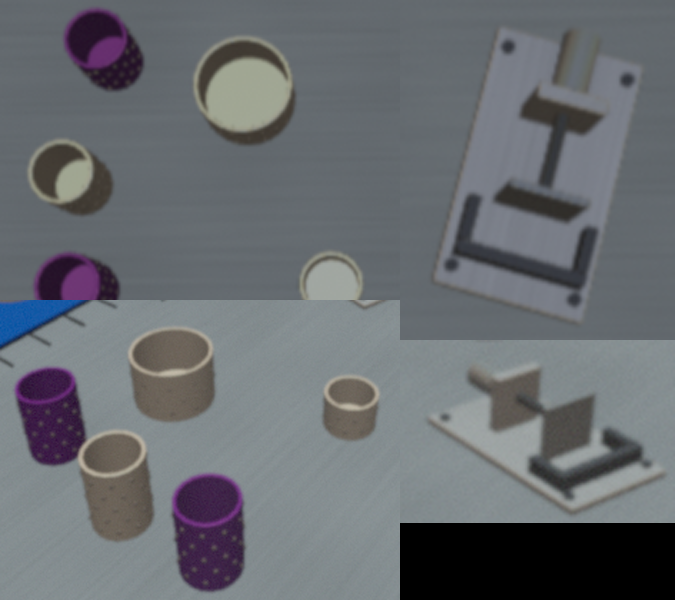

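The crop confirms it: the target is the white tall one (rim z 80 mm, at about (0.524, 0.330)). The clamp's yaw is about -17°. Next is a close wrist look at the clamp on the way to the mould.

```bash
cat >> h.py <<'E'
def rot(yaw,flip=False): # tool down, jaws along y axis of a frame yawed by yaw
    y=np.array([-np.sin(yaw),np.cos(yaw),0])*(-1 if flip else 1); x=np.array([0,0,-1.])
    return R.from_matrix(np.stack([x,y,np.cross(x,y)],1)).as_rotvec()
def wristT(s,c):
    T=np.eye(4);T[:3,:3]=R.from_rotvec(s['tcp_rot']).as_matrix();T[:3,3]=s['tool_pos'];return T@c['T_tool_cam']
E
python3 - <<'E'
from h import *
from cell import manip,cams,inverse_kinematics as ik
g=np.radians(-17)
for f in (0,1):
    print(f,[ (lambda q:None if q is None else np.round(q,2))(ik(p,rot(y,f))) for p,y in (([.58,-.18,.33],g),([.524,.33,.023],0),([.565,-.17,.04],g))])
f=min((0,1),key=lambda f:abs(ik([.58,-.18,.33],rot(g,f))[5]))
manip.move_pose([.56,-.17,.33],rot(g,f))
s=manip.state();c=cams.capture('wrist');c['T']=wristT(s,c);pickle.dump(c,open('w1.pkl','wb'));cv2.imwrite('pics/w1.png',c['image'])
print(f,s['clock'],s['tool_pos'],s['joint_pos'],c['T_tool_cam'].round(3),c['intrinsics'][0,0])
E
```

```text
0 [array([-0.34,  0.09,  1.64, -0.  ,  1.41, -1.62]), array([ 0.52,  0.37,  1.9 , -0.  ,  0.87, -1.05]), array([-0.33,  0.3 ,  1.96, -0.  ,  0.88, -1.61])]
1 [array([-0.34,  0.09,  1.64, -0.  ,  1.41,  1.53]), array([ 0.52,  0.37,  1.9 , -0.  ,  0.87,  2.09]), array([-0.33,  0.3 ,  1.96, -0.  ,  0.88,  1.53])]
1 2.3667 [ 0.55979221 -0.17067763  0.32980401] [-3.38347183e-01  5.13958813e-02  1.68201015e+00 -2.68131092e-04
  1.40848026e+00  1.52999259e+00] [[ 0.001 -0.313  0.95  -0.146]
 [ 1.     0.001 -0.001 -0.   ]
 [-0.001  0.95   0.313 -0.082]
 [ 0.     0.     0.     1.   ]] 354.3672241739857
```

View pics/w1.png

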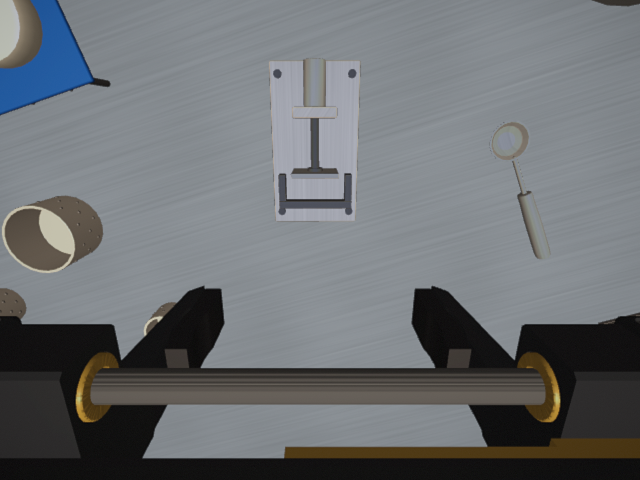

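Wrist view: the clamp is in full sight, with the kerb bar at about (315,203), lugs at (282,187) and (348,187), and the gate at (315,172).

```bash
python3 - <<'E'
from h import *
def rays(c,T,uv,z):
    K=c['intrinsics'];d=np.c_[(uv[:,0]-K[0,2])/K[0,0],(uv[:,1]-K[1,2])/K[1,1],np.ones(len(uv))]@T[:3,:3].T
    return (T[:3,3]+d*((z-T[2,3])/d[:,2])[:,None])[:,:2]
for n,roi in (('w1',(50,228,262,368)),('top',(135,258,408,500)),('side',(155,225,308,418))):
    c=pickle.load(open(n+'.pkl','rb'));T=c.get('T')
    if T is None: T=np.eye(4);T[:3,:3]=R.from_rotvec(c['orientation']).as_matrix();T[:3,3]=c['position']
    P=cloud(c,T);t,b,l,r=roi;Q=P[t:b,l:r];g=c['image'][t:b,l:r].max(2);v,u=np.mgrid[t:b,l:r]
    print(n,'plate z',np.nanmedian(Q[...,2][(Q[...,2]>.005)&(Q[...,2]<.011)]))
    # plate outline: bright (relative to table) largest contour
    th,_=cv2.threshold(g,0,255,cv2.THRESH_OTSU)
    k=((g<np.percentile(g,50)*.62)&(Q[...,2]>.019)&(Q[...,2]<.030)).astype(np.uint8)
    N,lab,st,_=cv2.connectedComponentsWithStats(k,connectivity=8);m=lab==1+np.argmax(st[1:,4])
    xy=rays(c,T,np.c_[u[m],v[m]].astype(float),.024);rc=cv2.minAreaRect((xy*1000).astype(np.float32))
    (cx,cy),(w,h),a=rc;yaw=a-(90 if abs(a)>45 else 0)
    ex=np.array([np.cos(np.radians(yaw)),np.sin(np.radians(yaw))])
    print(' kerb',m.sum(),rc,'yaw',yaw,'origin',np.array([cx,cy])+16*ex)
    p=(Q[...,2]>.0045)&(Q[...,2]<.0115);pm=cv2.morphologyEx(p.astype(np.uint8),cv2.MORPH_OPEN,np.ones((5,5)))
    pm=pm>0; xy=rays(c,T,np.c_[u[pm],v[pm]].astype(float),.008);rc=cv2.minAreaRect((xy*1000).astype(np.float32))
    (cx,cy),(w,h),a=rc;yaw=a-(90 if abs(a)>45 else 0)
    ex=np.array([np.cos(np.radians(yaw)),np.sin(np.radians(yaw))])
    print(' plate',rc,'yaw',yaw,'origin',np.array([cx,cy])-40*ex)
E
```

```text
w1 plate z 0.007879076511056682
 kerb 881 ((556.4053344726562, -165.5438690185547), (92.8086929321289, 44.15909194946289), 73.0199966430664) yaw -16.980003356933594 origin [ 571.70784227 -170.21647589]
 plate ((610.1022338867188, -181.8526611328125), (109.44902801513672, 197.9806671142578), 73.15713500976562) yaw -16.842864990234375 origin [ 571.8181141  -170.26274432]
top plate z 0.008308142606879065
 kerb 370 ((554.9560546875, -164.64593505859375), (91.98695373535156, 43.31865310668945), 72.77153015136719) yaw -17.228469848632812 origin [ 570.23815563 -169.38485801]
 plate ((607.6484375, -182.17745971679688), (110.03294372558594, 197.6345977783203), 73.35269927978516) yaw -16.647300720214844 origin [ 569.32498162 -170.71828306]
side plate z 0.008139972282774077
 kerb 333 ((560.4727172851562, -160.3953857421875), (96.06470489501953, 61.599422454833984), 72.33556365966797) yaw -17.66443634033203 origin [ 575.71831748 -165.25045266]
 plate ((608.54736328125, -176.75575256347656), (111.6018295288086, 201.9165802001953), 73.04151153564453) yaw -16.95848846435547 origin [ 570.28671    -165.08860165]
```

The wrist and top views agree on the clamp: origin (0.5715, -0.1703), yaw -16.9°. Next I'll measure the mould with the wrist camera, then grasp and lift it.

```bash
python3 - <<'E'
from h import *
from cell import manip,cams
r0=rot(0,1)
manip.move_pose([.50,.329,.30],r0)
s=manip.state();c=cams.capture('wrist');c['T']=wristT(s,c)
P=cloud(c,c['T']);Q=P.reshape(-1,3);I=c['image'].reshape(-1,3).astype(int)
near=(np.hypot(Q[:,0]-.525,Q[:,1]-.329)<.045)
q=Q[near&(Q[:,2]>.075)&(Q[:,2]<.086)];(m),sd=circ(q[:,:2]);print(m,sd,len(q))
cv2.imwrite('pics/w2.png',c['image'])
assert abs(m[0]-.525)<.006 and abs(m[1]-.329)<.006
x,y=m[:2]
manip.move_pose([x,y,.13],r0)
manip.move_linear([x,y,.023],rate=.12)
print(manip.state()['contact_force'])
manip.set_gripper(.04,force=30)
print(manip.state()['gripper_width'])
manip.move_linear([x,y,.20],rate=.2)
s=manip.state();print(s['clock'],s['tool_pos'],s['gripper_width'],s['contact_force'])
c=cams.capture('wrist');cv2.imwrite('pics/w3.png',c['image'])
c['T']=wristT(s,c);P=cloud(c,c['T']).reshape(-1,3)
q=P[(np.hypot(P[:,0]-x,P[:,1]-y)<.04)&(P[:,2]>.245)&(P[:,2]<.27)]
print(len(q),np.percentile(q[:,2],[5,50,95]) if len(q) else '', circ(q[:,:2]) if len(q)>20 else '')
E
```

```text
[0.52433332 0.32983225 0.02587266] 0.001057870001017867 577
[ 0.6712024  -1.0538721  -0.34054172]
0.05505825395091678
7.6917 [0.5233601  0.32926956 0.19826206] 0.05523643707533717 [ 0.38486182  0.69917527 -0.43563358]
10670 [0.24584385 0.25314649 0.26676731] (array([0.52439864, 0.32953799, 0.02629437]), np.float64(0.004543075746823471))
```

View pics/w3.png

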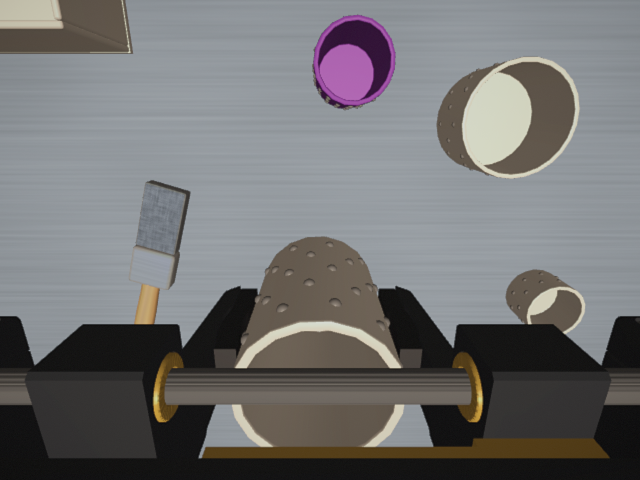

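The mould is held upright, with its rim centre at about (320,390) between the fingers. Now to the clamp: push the gate with the foot at about 30 mm.

```bash
python3 - <<'E'
from h import *
from cell import manip,cams
g=np.radians(-16.9);ex=np.array([np.cos(g),np.sin(g)]);ey=np.array([-ex[1],ex[0]]);O=np.array([.5715,-.1703]);r=rot(g,1)
w=lambda x,z:[*(O+x*ex),z]
def rep(t):
    s=manip.state();d=s['tool_pos'][:2]-O;f=s['contact_force'];print(t,round(s['clock'],2),'clamp xy mm',(d@ex*1e3).round(2),(d@ey*1e3).round(2),'z',s['tool_pos'][2].round(4),'f',(f[:2]@ex).round(1),(f[:2]@ey).round(1),f[2].round(1),s['gripper_width'].round(4))
manip.move_pose(w(-.048,.15),r);rep('above')
manip.move_linear(w(-.048,.053),rate=.12);rep('down')
manip.move_linear(w(-.024,.053),rate=.1);rep('pre')
manip.move_linear(w(.004,.053),rate=.06);rep('pushed')
manip.dwell(.4);rep('held')
c=cams.capture('side');cv2.imwrite('pics/s2.png',cv2.resize(c['image'][80:260,280:460],(600,600),interpolation=2))
E
```

```text
Traceback (most recent call last):
AttributeError: 'float' object has no attribute 'round'
```

```bash
cat >> h.py <<'E'
g=np.radians(-16.9);ex=np.array([np.cos(g),np.sin(g)]);ey=np.array([-ex[1],ex[0]]);O=np.array([.5715,-.1703]);r=rot(g,1)
w=lambda x,z:[*(O+x*ex),z]
def rep(t):
    from cell import manip
    s=manip.state();p=np.array(s['tool_pos']);d=p[:2]-O;f=np.array(s['contact_force'])
    print(t,round(s['clock'],2),'clamp mm',np.round([d@ex*1e3,d@ey*1e3,p[2]*1e3],2),'f',np.round([f[:2]@ex,f[:2]@ey,f[2]],1),round(float(s['gripper_width']),4))
E
python3 - <<'E'
from h import *
from cell import manip,cams
rep('above')
manip.move_linear(w(-.048,.053),rate=.12);rep('down')
manip.move_linear(w(-.024,.053),rate=.1);rep('pre')
manip.move_linear(w(.004,.053),rate=.06);rep('pushed')
manip.dwell(.4);rep('held')
c=cams.capture('side');cv2.imwrite('pics/s2.png',cv2.resize(c['image'][80:260,280:460],(600,600),interpolation=2))
E
```

```text
above 9.52 clamp mm [-47.76   0.8  150.17] f [-0.1  0.4 -1.4] 0.0552
down 10.47 clamp mm [-4.72e+01  4.00e-02  5.37e+01] f [-1.  -0.  -0.2] 0.055
pre 10.87 clamp mm [-2.337e+01 -4.000e-02  5.359e+01] f [ 0.4 -0.6 -1.4] 0.055
pushed 11.48 clamp mm [3.450e+00 4.000e-02 5.257e+01] f [-4.9  0.6  2. ] 0.0555
held 11.88 clamp mm [3.130e+00 3.000e-02 5.263e+01] f [-4.8 -0.8  1.5] 0.0554
```

View pics/s2.png

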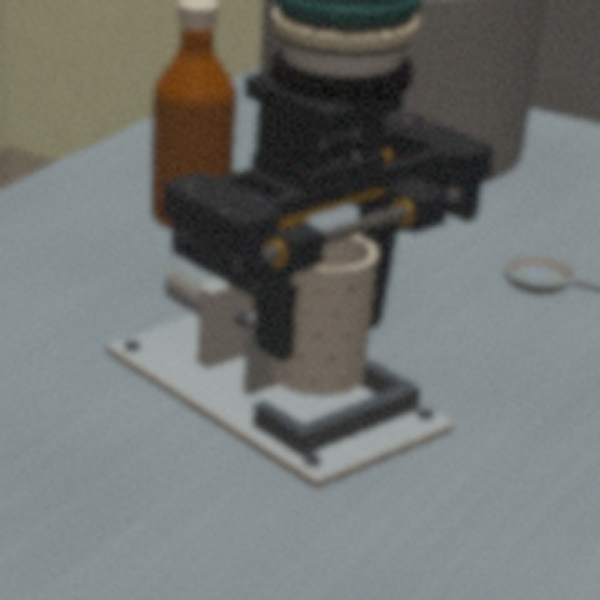

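Side view: the mould, held at about (330,320), has the gate pushed back at (262,360) and its foot is above the kerb. The spring force reads 4.9 N. I'll add 2 mm more clearance and lower in steps, watching the force.

```bash
python3 - <<'E'
from h import *
from cell import manip,cams
manip.move_linear(w(.006,.053),rate=.03);rep('push')
for z in (.043,.037,.034,.032,.0305):
    manip.move_linear(w(.006,z),rate=.03);rep('low')
    if manip.state()['contact_force'][2]>6: print('contact');break
c=cams.capture('side');cv2.imwrite('pics/s3.png',cv2.resize(c['image'][80:260,280:460],(600,600),interpolation=2))
E
```

```text
push 12.18 clamp mm [5.040e+00 3.000e-02 5.254e+01] f [-5.3  0.2  2.4] 0.055
low 12.67 clamp mm [4.570e+00 3.000e-02 4.208e+01] f [-6.2 -0.8 -0.2] 0.055
low 13.02 clamp mm [4.650e+00 1.000e-02 3.616e+01] f [-5.4  1.1  0.8] 0.0553
low 13.27 clamp mm [4.810e+00 2.000e-02 3.334e+01] f [-5.6 -0.3  1.5] 0.055
low 13.52 clamp mm [4.930e+00 2.000e-02 3.144e+01] f [-5.8 -0.7  1.9] 0.055
low 13.77 clamp mm [5.130e+00 1.000e-02 3.132e+01] f [-8.3 -0.2  9.6] 0.0555
contact
```

View pics/s3.png

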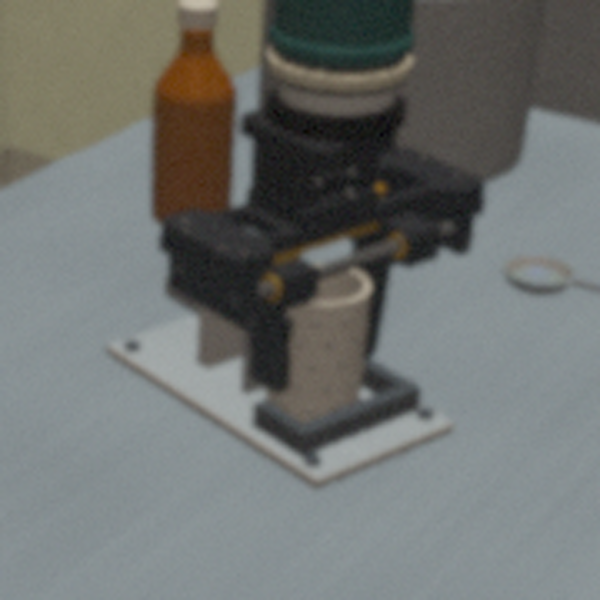

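The mould stands on the plate inside the kerb (contact felt at TCP z 31.4 mm, where it was expected). I'll ease it toward the kerb, release, retreat straight up and check.

```bash
python3 - <<'E'
from h import *
from cell import manip,cams
manip.move_linear(w(.006,.0318),rate=.03)
manip.move_linear(w(.0025,.0318),rate=.03);rep('eased')
manip.set_gripper(.086);manip.dwell(.3);rep('open')
manip.move_linear(w(.0025,.17),rate=.12);rep('up')
manip.move_linear(w(-.012,.33),rate=.2);rep('look')
s=manip.state();c=cams.capture('wrist');T=wristT(s,c);P=cloud(c,T).reshape(-1,3)
def loc(q): d=q[:,:2]-O; return np.c_[d@ex,d@ey,q[:,2]]
L=loc(P);q=L[(np.hypot(L[:,0],L[:,1])<.045)&(L[:,2]>.082)&(L[:,2]<.095)]
print('rim',circ(q[:,:2]),len(q),'z',np.median(q[:,2]))
A=np.c_[q[:,:2],np.ones(len(q))];print('tilt',np.linalg.lstsq(A,q[:,2],rcond=None)[0])
G=L[(L[:,0]>.02)&(L[:,0]<.07)&(abs(L[:,1])<.027)&(L[:,2]>.056)&(L[:,2]<.066)]
print('gate top x',np.percentile(G[:,0],[5,50,95]),len(G))
d=cams.capture('side')
cv2.imwrite('pics/fin.png',np.hstack([cv2.resize(c['image'][40:240,240:400],(400,500),interpolation=2),cv2.resize(d['image'][130:240,300:420],(400,500),interpolation=2)]))
E
```

```text
eased 14.33 clamp mm [1.320e+00 3.000e-02 3.135e+01] f [-6.  -0.7  0.8] 0.0553
open 15.25 clamp mm [ 2.500e+00 -1.000e-02  3.178e+01] f [-0.7 -0.1 -0.2] 0.0861
up 16.55 clamp mm [1.7200e+00 3.0000e-02 1.6883e+02] f [-0.6  0.2  0.3] 0.086
look 17.5 clamp mm [-12.7    0.   328.21] f [-0.3  0.2  0.3] 0.0862
rim (array([0.00023891, 0.00035591, 0.02582644]), np.float64(0.0010689899300438531)) 530 z 0.08752696179071034
tilt [0.01189624 0.00379119 0.08728024]
gate top x [0.02542886 0.0311918  0.03414465] 311
```

View pics/fin.png

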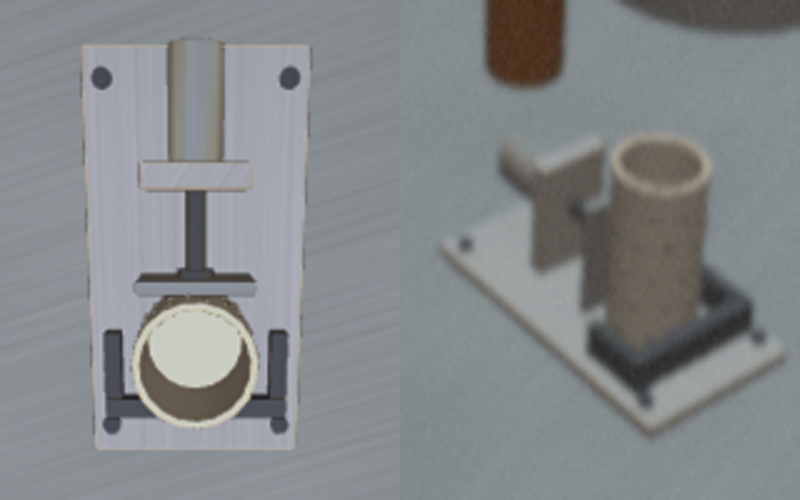

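The mould stands upright between the kerb (195,405) and the gate (195,288). Its rim is at clamp (0.2, 0.4) mm, z 87.5 mm, with a tilt of about 0.01 rad.

```bash
python3 -c "
from cell import order;order.close_job()"
```

```text
the job is handed in; nothing more can be done
```

The tall white mould is seated in the spring clamp, and I handed the job in with the robot clear of everything. The robot clock read 17.5 s at the last check, against the 38 s limit.

- **What I did:** I gripped the mould with its jaws across the clamp and pushed the gate back with its foot about 30 mm above the table. I lowered it onto the base plate, eased it toward the kerb, let go and moved straight up.
- **Gate push:** I pushed to about x = +3 mm, which puts the gate about 24 mm open by geometry, and held it there for 0.4 s. The spring force read 4.9 N.
- **Final checks:**
  - The rim centre is within 0.5 mm of the seat in x and y.
  - The rim top is at 87.5 mm, where 88 mm is expected, and the tilt is about 0.01 rad.
  - The depth data puts the gate's top edge at about x = 25–34 mm (median 31). That is roughly in line with the 28 mm expected with the mould seated, but too coarse to give the gate opening exactly.
- **Disagreements:** The side camera placed objects 3–5 mm off in y from the other two views, so I relied on the wrist camera. No check failed.

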